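# Finger check of a row of pressure heads

### The arm

A 7-joint arm with a two-finger parallel gripper is mounted at the origin on the work surface. World frame = base frame: x ahead of the robot, y to its left, z up, the work surface at z = 0. Lengths are in mm, angles in rad, forces in N, time in s.
With the tool pointing down it reaches from about 400 to 850 mm from the base axis. Payload 4.5 kg.
Tool frame: the origin (TCP) lies between the finger pads; the fingertips stand 17 mm ahead of it and the grasp point (between the pads) lies 2 mm behind it (r.tcp_to_tips is the distance from the TCP to the fingertips, in mm); z points along the fingers, y is the line along which they close (so a half turn about z gives the same grasp; the last joint's range is limited). The gripper opens to 88 mm and grips with 3 to 60 N. Pads are 18 mm wide; open, the fingers measure 123 mm over their backs; the gripper's body (75 mm by 187 mm) begins 45 mm behind the grasp point.
Start: joints at [-1.103, 0.689, -0.195, 1.565, 0.157, 0.902, -0.215], TCP at [262.686, 567.142, 230.843] pointing down, gripper open.
Joint ranges: [-3.01, 3.01], [-0.46, 2.08], [-1.47, 1.51], [0.13, 2.56], [-1, 4.14], [0.04, 2.09], [-2.66, 2.66]. Speed limits (rad/s): [2.57, 2.57, 3.14, 3.14, 3.14, 3.14, 3.14].

### API

Orientations are given as a unit quaternion [w, x, y, z].
In Python, from workcell import r, viewer, ticket, nets gives the robot as it stands. The module is installed in compiled form; this text tells all that it offers.
- The arm moves only by the tool drive_tool, never from a script. Its argument "motion" is one flat list of numbers, 5 for each row, row after row: the opening, from -1 (shut) to 1 (fully open), then the shift along the world's x, y, z in mm, then the turn about the world's z in degrees. In form: [jaw, tx, ty, tz, roll, jaw, tx, ty, tz, roll, ...]. A call has 1 to 12 rows; each row is the pose to reach, as a shift and turn from the pose commanded when the call began; what a row does not reach only later rows make up. A row lasts 1/10 s, in which the tool goes at most 50 mm and 8.59 degrees, less where a joint would pass 70% of its speed; a pose out of reach is approached as far as the arm can. A call with a gripper value outside its range is refused whole. The fingers move at their own pace and stop on an object; the grip force is fixed at half the most. Time passes only in rows, so rows that repeat a pose let the fingers close. It gives the time, the measured TCP pose, the force, the opening and the grip force at its end, in the units of the state.
- r.get_obs(): the state, without advancing time (a new reading comes with each control period).
- viewer.snapshot(name): name is "scene" or "side" or "wrist"; returns the picture (420x560x3 uint8, red, green, blue); there is no depth.
- viewer.camera_params(name): a dict with "intrinsics" (3x3 intrinsics, pixels), "R" (3x3) and "t" (3): a world point X has camera coordinates R X + t; the wrist camera has in their place "hand_eye" (4x4, takes a point from camera to tool coordinates, whose origin is the TCP and whose axes are the flange's). Camera axes: x right, y down, z forward; pixel columns grow to the right and rows downward; lengths in mm; the calibration is good to about 2 mm. A picture is of the moment at which its call begins: read the wrist's pose just before it. camera_params takes no time and is no camera call.
- ticket.job_done(): hands the job in; it is judged then, once.
Trained networks look in the newest picture that a camera, given by its name, has taken for a name from the list of things; names that differ only in an ending like _2 or _b are one class to them, and where a whole thing is asked for, a point or a joint stands for the part that bears it (a point fixed in the world has none). Each returns a list of dicts, best first, with "conf" (0 to 1); they miss things now and then, are a little off and sometimes report something else, mostly with a low value. They report only what shows in the picture. A call takes as long as a camera call.
- nets.look_for(camera, name): "position" ([x, y, z] in mm, in world coordinates, good to about 4 mm: the middle of the surface that is visible of it).
- nets.outline_of(camera, name): "pixels" (420x560 bool, what is visible of it).
The state is a dict: "time_s": time; "joint_pos": joint angles; "qvel": joint speeds; "joint_torque": joint torques, N m; "tool_pos": TCP position; "tcp_rot": TCP orientation; "ft_force": force on the tool from outside, world axes, zero at the start; "moment": the same for the moment, N m; "gripper_width": finger opening in mm; "grasp_force": force on a finger pad.
Only numpy, scipy, OpenCV 4.12 (cv2) and the standard library are available. Lean on these libraries where they do the work, as an engineer would, in place of code of your own. Each camera call takes 0.05 s, during which the arm holds its last target. There are 200 camera calls.

### The job

Check the curved row of five spring-loaded pressure heads on the aluminium probe plate by touch: with the fingertips, follow the row from the head next to the grey connector box to the far end, pressing each head lightly in turn so that it visibly dips on its own for a moment (a few millimetres), never down to its stop. Finish while holding: the program ends with the fingertips still resting on the last head and keeping it lightly pressed, all the others released. Only touch: lift and carry nothing, and leave the plate and the loose things where they are.

Things in the scene. Friction and masses are not known exactly. Their poses are not given: they have to be found in the camera images.
- plate: loose aluminium probe plate lying flat on the table at any yaw, 160 mm (its x) by 330 mm (its y), 12 mm thick, 2.4 kg with what is fixed to it; origin: centre of its underside, z up. Five spring-loaded heads stand on it in a curved row (arc of 140 mm radius, 46 mm apart, bulging to +x). Small loose parts stand on it at least 15 mm clear of the heads' edges
- box_top (a point): centre of the top of the grey connector box fixed at the +y end of the plate, 53 mm beyond the first head: 75 x 42 mm, 42 mm high above the table, three short round sockets (5 mm) on its top. The other end of the plate is bare
- head1_top (a point): top centre of the first head, counted from the connector box: a plain steel disc of 28 mm diameter with a shallow dome (24 mm radius of curvature: the rim lies 4.5 mm below the top), on a 32 mm aluminium barrel; 57 mm above the table when free; the point moves down with the head
- head1 (a joint): how far the first head is pressed straight down, m: 0 free, 0.010 bottomed on its stop; it springs back when released. The push is about 1 N to start it, 5 N at 5 mm, 9 N at the bottom
- head2_top (a point): top centre of the second head, counted from the connector box: a plain steel disc of 28 mm diameter with a shallow dome (24 mm radius of curvature: the rim lies 4.5 mm below the top), on a 32 mm aluminium barrel; 57 mm above the table when free; the point moves down with the head
- head2 (a joint): how far the second head is pressed straight down, m: 0 free, 0.010 bottomed on its stop; it springs back when released. The push is about 1 N to start it, 5 N at 5 mm, 9 N at the bottom
- head3_top (a point): top centre of the third head, counted from the connector box: a plain steel disc of 28 mm diameter with a shallow dome (24 mm radius of curvature: the rim lies 4.5 mm below the top), on a 32 mm aluminium barrel; 57 mm above the table when free; the point moves down with the head
- head3 (a joint): how far the third head is pressed straight down, m: 0 free, 0.010 bottomed on its stop; it springs back when released. The push is about 1 N to start it, 5 N at 5 mm, 9 N at the bottom
- head4_top (a point): top centre of the fourth head, counted from the connector box: a plain steel disc of 28 mm diameter with a shallow dome (24 mm radius of curvature: the rim lies 4.5 mm below the top), on a 32 mm aluminium barrel; 57 mm above the table when free; the point moves down with the head
- head4 (a joint): how far the fourth head is pressed straight down, m: 0 free, 0.010 bottomed on its stop; it springs back when released. The push is about 1 N to start it, 5 N at 5 mm, 9 N at the bottom
- head5_top (a point): top centre of the fifth and last head, counted from the connector box: a plain steel disc of 28 mm diameter with a shallow dome (24 mm radius of curvature: the rim lies 4.5 mm below the top), on a 32 mm aluminium barrel; 57 mm above the table when free; the point moves down with the head
- head5 (a joint): how far the fifth and last head is pressed straight down, m: 0 free, 0.010 bottomed on its stop; it springs back when released. The push is about 1 N to start it, 5 N at 5 mm, 9 N at the bottom
- plug: bystander, loose: brass blanking plug standing on the plate: hexagonal foot 22 mm across its flats, 14 mm high, round stem on top, 34 mm high in all; origin under its centre
- collar: bystander, loose: small dark steel ring lying on the plate, 30 mm outside, 18 mm bore, 16 mm high; origin under its centre
- weight: bystander, loose: small brass knobbed weight standing on the plate, 22 mm diameter, 35 mm high; origin under its centre
- screwdriver: bystander, loose: screwdriver with a red handle lying on the table, away from the plate
- mug: bystander, loose: white mug, 76 mm diameter, 90 mm high, on the table away from the plate; origin under its centre
- jar: bystander, loose: closed glass jar, 60 mm diameter, 75 mm high, on the table away from the plate; origin under its centre
- meter: bystander, loose: hand-held meter lying on the table away from the plate, 160 x 80 x 43 mm; origin under its centre

How it is judged:
By the outcome, as a careful person would: the job done as asked, in the order asked, and still so for the second after the job is handed in, while the arm keeps its last pose, push and grip.
It also fails if it takes over 45 s, if anything falls off the work surface, if the arm or the gripper's body presses on something with over 40 N, if the wrist force passes 120 N, or if a joint passes its speed limit or range.

## Working session

There is one attempt and no reset: what is moved stays moved. The work goes in short steps, Python scripts to look and compute and a tool call to move; the robot and the scene stay as the last step left them, time stands still between calls to the robot, and variables do not carry over. Pictures are saved under pics/ and viewed, at most 10 in all, crops included, and the job is handed in when it is done.

Besides the shell and the picture viewer there is one more tool, called after "Request:" as name(argument=value, ...) on one line, values as JSON. drive_tool: Moves the arm, as the interface text tells. Its arguments: {"type":"object","properties":{"motion":{"type":"array","items":{"type":"number"}}},"required":["motion"]}

```bash
mkdir -p pics; python3 - <<'E'
from workcell import r,viewer,nets
import cv2,numpy as np
o=r.get_obs();print({k:np.round(v,3) for k,v in o.items()}, r.tcp_to_tips)
a=viewer.snapshot("scene");b=viewer.snapshot("side")
cv2.imwrite("pics/a.png",a[...,::-1]);cv2.imwrite("pics/b.png",b[...,::-1])
for n in ["box_top","head1_top","head3_top","plate","plug","collar","weight","mug","jar","meter"]:
  for c in("scene","side"):
    print(n,c,[(np.round(d["position"]).tolist(),round(d["conf"],2)) for d in nets.look_for(c,n)][:7])
print(r.get_obs()["time_s"])
E
```

```text
{'time_s': np.float64(0.0), 'joint_pos': array([-1.103,  0.69 , -0.194,  1.566,  0.157,  0.902, -0.215]), 'qvel': array([-0.001, -0.001, -0.001, -0.001, -0.001, -0.001, -0.001]), 'joint_torque': array([ 0.0000e+00, -5.2756e+01, -1.2660e+00, -1.5343e+01, -5.2000e-02,
        6.0000e-03,  0.0000e+00]), 'tool_pos': array([262.484, 566.502, 230.006]), 'tcp_rot': array([-0.   ,  0.215,  0.977, -0.001]), 'ft_force': array([ 0.147, -0.492, -0.493]), 'moment': array([ 0.02 , -0.013, -0.037]), 'grasp_force': np.float64(0.0), 'gripper_width': np.float64(88.231)} 17.0
box_top scene [([630.0, 24.0, 13.0], 0.97)]
box_top side [([599.0, 9.0, 15.0], 0.75)]
head1_top scene [([537.0, 67.0, 56.0], 0.48)]
head1_top side [([537.0, 60.0, 57.0], 0.46)]
head3_top scene [([624.0, 45.0, 54.0], 0.42)]
head3_top side [([594.0, 6.0, 15.0], 0.74), ([621.0, 41.0, 52.0], 0.62), ([534.0, 60.0, 56.0], 0.52)]
plate scene [([630.0, 26.0, 14.0], 0.97)]
plate side [([596.0, 10.0, 9.0], 0.61), ([523.0, 6.0, 26.0], 0.51)]
plug scene [([638.0, -54.0, 28.0], 0.53)]
plug side []
collar scene [([531.0, 10.0, 27.0], 0.64)]
collar side [([525.0, 7.0, 24.0], 0.47)]
weight scene []
weight side [([730.0, 9.0, 30.0], 0.54)]
mug scene [([627.0, -426.0, 59.0], 0.65)]
mug side [([606.0, -439.0, 54.0], 0.62)]
jar scene [([462.0, 407.0, 53.0], 0.94)]
jar side [([434.0, 391.0, 50.0], 0.67)]
meter scene [([670.0, 439.0, 37.0], 0.9)]
meter side [([640.0, 420.0, 36.0], 0.61)]
1.1
```

View pics/a.png

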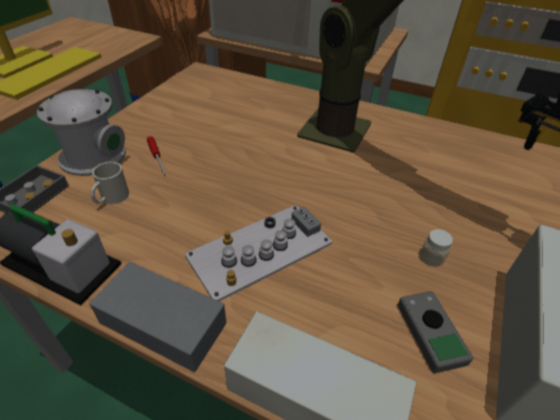

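View pics/b.png

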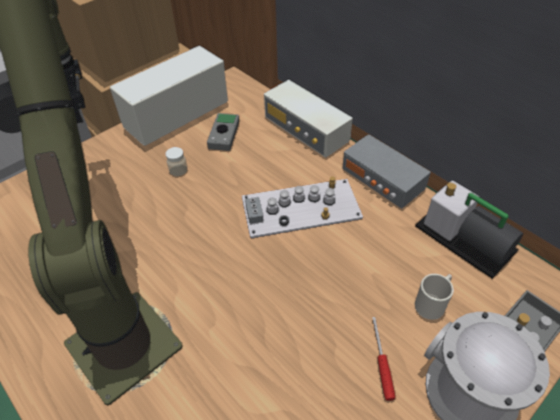

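The row runs from the box (scene about (306,220), side (255,208)). In the scene view heads 1–5 are at about (290,226), (281,239), (267,249), (248,254) and (229,256). In the side view they are at (272,205), (284,198), (299,194), (314,193) and (329,196). I'll triangulate these and fit the arc.

```bash
cat > h.py <<'E'
import numpy as np
from scipy.optimize import least_squares
from scipy.spatial.transform import Rotation as Ro
def arc(p):  # p: x,y of middle head, yaw of bulge direction
    x,y,a=p; d=2*np.arcsin(23/140)*np.array([2,1,0,-1,-2])
    return np.c_[x+140*(np.cos(a+d)-np.cos(a)), y+140*(np.sin(a+d)-np.sin(a)), np.full(5,57.)]
def cam(viewer,n,obs=None):
    c=viewer.camera_params(n);K=np.array(c["intrinsics"])
    if n!="wrist": return K,np.array(c["R"]),np.array(c["t"])
    T=np.eye(4);q=np.array(obs["tcp_rot"]);T[:3,:3]=Ro.from_quat(q[[1,2,3,0]]).as_matrix();T[:3,3]=obs["tool_pos"]
    M=np.linalg.inv(T@np.array(c["hand_eye"]));return K,M[:3,:3],M[:3,3]
def proj(C,X):
    K,R,t=C;u=(K@(R@X.T+np.reshape(t,(3,1)))).T;return u[:,:2]/u[:,2:]
E
python3 - <<'E'
from workcell import viewer
from h import *
import cv2
P={"scene":[(290,225),(281,238),(267,248),(248,253),(229,255)],"side":[(272,204),(284,197),(299,192),(314,191),(329,194)]}
C={n:cam(viewer,n) for n in P}
M=[C[n][0]@np.c_[C[n][1],np.reshape(C[n][2],3)] for n in P]
X=cv2.triangulatePoints(*M,*[np.array(P[n],float).T for n in P]);print(np.round((X[:3]/X[3]).T))
f=lambda p:np.concatenate([(proj(C[n],arc(p))-P[n]).ravel() for n in P])
s=least_squares(f,[620,30,0]);print(s.x,np.round(s.fun,1));print(np.round(arc(s.x)))
E
```

```text
[[536.  65.  42.]
 [582.  63.  38.]
 [627.  47.  39.]
 [661.  16.  41.]
 [685. -22.  40.]]
[628.71593588  47.96892424   1.04786174] [-1.4 -3.  -0.8 -4.  -0.9 -4.1 -0.3 -3.  -1.5 -3.7 -0.1 -4.5 -0.1 -5.3
 -0.6 -4.9  0.  -4.8  0.4 -5. ]
[[540.  65.  57.]
 [586.  64.  57.]
 [629.  48.  57.]
 [664.  19.  57.]
 [688. -20.  57.]]
```

Request:
drive_tool(motion=[-1,170,-260,10,0,-1,340,-520,20,0,-1,340,-520,20,0,-1,340,-520,20,0,-1,340,-520,20,0,-1,340,-520,20,0,-1,340,-520,20,0,-1,340,-520,20,0,-1,340,-520,20,0,-1,340,-520,20,0,-1,340,-520,20,0,-1,340,-520,20,0])

```text
time_s: 2.3
tool_pos: [591.8, 63.3, 250.4]
tcp_rot: [0.0, 0.215, 0.977, 0.0]
ft_force: [1.4, 0.7, 0.6]
gripper_width: 0.4
grasp_force: 0.0
```

Request:
drive_tool(motion=[-1,0,0,0,0,-1,0,0,0,0,-1,0,0,0,0,-1,0,0,0,0])

```text
time_s: 2.7
tool_pos: [590.0, 67.4, 250.2]
tcp_rot: [-0.0, 0.214, 0.977, 0.0]
ft_force: [-0.8, 0.8, 0.2]
gripper_width: 0.4
grasp_force: 0.0
```

```bash
python3 - <<'E'
from workcell import r,viewer
from h import *
import cv2
o=r.get_obs();im=viewer.snapshot("wrist");C=cam(viewer,"wrist",o)
print(np.round(viewer.camera_params("wrist")["hand_eye"],2))
np.savez("w1.npz",im=im,K=C[0],R=C[1],t=C[2])
u=proj(C,arc([628.7,48,1.048]));print(np.round(u))
v=im[...,::-1].copy()
for i,p in enumerate(u): cv2.circle(v,tuple(int(k) for k in p),2,(0,0,255),-1)
cv2.imwrite("pics/c.png",v)
E
```

```text
[[   0.     -0.96   -0.29   74.81]
 [   1.      0.      0.      0.69]
 [  -0.     -0.29    0.96 -154.43]
 [   0.      0.      0.      1.  ]]
[[256. 142.]
 [272. 178.]
 [275. 214.]
 [266. 246.]
 [247. 272.]]
```

View pics/c.png

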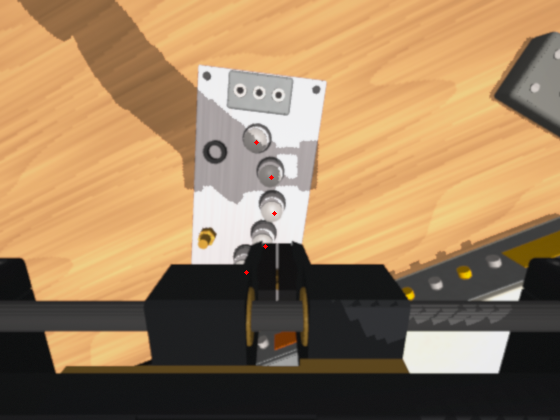

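The heads show at about (257,137), (270,172), (272,206), (263,235) and (245,257). My marks lie roughly 5–10 px below them towards the far end. The fingers hide the last heads, so I'll shift the camera and lower it.

Request:
drive_tool(motion=[-1,35,-18,-25,0,-1,70,-35,-50,0,-1,70,-35,-50,0,-1,70,-35,-50,0,-1,70,-35,-50,0,-1,70,-35,-50,0])

```text
time_s: 3.35
tool_pos: [660.5, 31.9, 201.6]
tcp_rot: [0.001, 0.214, 0.977, 0.001]
ft_force: [1.0, 0.4, -0.0]
gripper_width: 0.1
grasp_force: 0.0
```

```bash
python3 - <<'E'
from workcell import r,viewer,nets
from h import *
import cv2
o=r.get_obs();im=viewer.snapshot("wrist");C=cam(viewer,"wrist",o);print(o["tool_pos"])
np.savez("w2.npz",im=im,K=C[0],R=C[1],t=C[2])
print(np.round(proj(C,arc([628.7,48,1.048]))))
for n in ["head1_top","weight","plug","collar"]:print(n,[(np.round(d["position"]).tolist(),round(d["conf"],2)) for d in nets.look_for("wrist",n)][:7])
v=im[:290,150:430,::-1];cv2.imwrite("pics/d.png",cv2.resize(v,None,fx=2,fy=2,interpolation=2))
v=np.load("w1.npz")["im"][100:290,170:350,::-1];cv2.imwrite("pics/e.png",cv2.resize(v,None,fx=3,fy=3,interpolation=2))
E
```

```text
[660.54163693  31.92444885 201.6077778 ]
[[254.  60.]
 [273. 108.]
 [277. 155.]
 [266. 198.]
 [243. 231.]]
head1_top [([534.0, 64.0, 52.0], 0.58)]
weight [([724.0, 12.0, 29.0], 0.62)]
plug [([629.0, -58.0, 26.0], 0.83), ([586.0, 34.0, 17.0], 0.61)]
collar [([532.0, 8.0, 27.0], 0.73), ([681.0, -23.0, 56.0], 0.6), ([587.0, 34.0, 12.0], 0.56), ([627.0, 43.0, 56.0], 0.23)]
```

View pics/d.png

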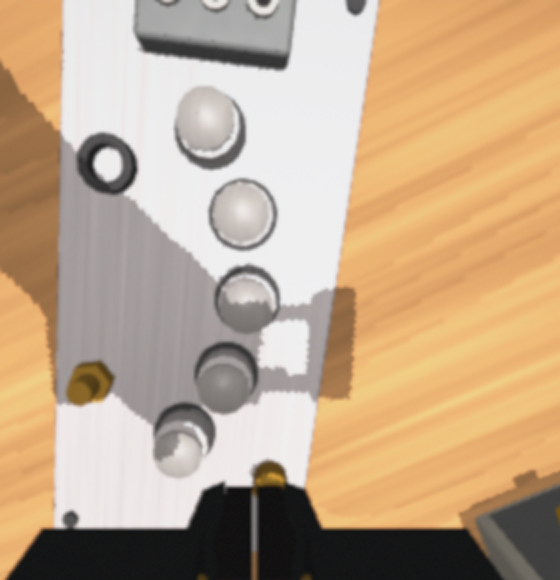

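View pics/e.png

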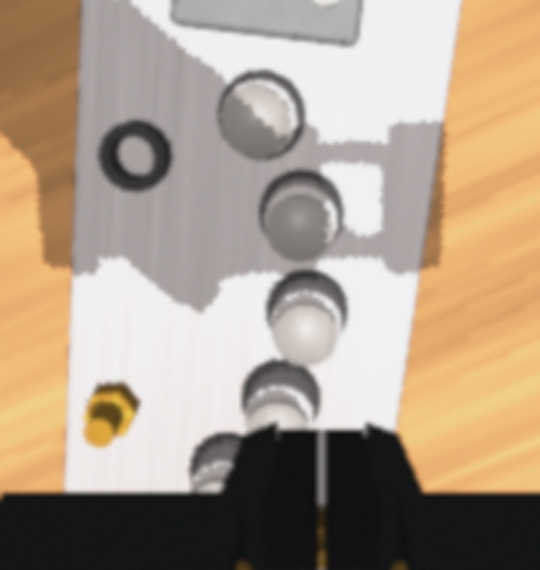

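Disc centres in the first view, in full-image pixels: (257,138), (270.7,174) and (272,211.3). In the second: (253,60), (271,106.5), (273,152), (262.5,191.5) and (240,226). The discs stand free of the loose parts. I'll fit both views together.

```bash
python3 - <<'E'
from h import *
L=[np.load(f"w{i}.npz") for i in(1,2)];C=[(l["K"],l["R"],l["t"]) for l in L]
U=[np.array([(257,138),(270.7,174),(272,211.3)]),np.array([(253,60),(271,106.5),(273,152),(262.5,191.5),(240,226)])]
def f(p,z=None):
    A=arc(p[:3]);A[:,2]=p[3] if z is None else z
    return np.concatenate([(proj(c,A[:len(u)])-u).ravel() for c,u in zip(C,U)])
for z in(None,53.):
    s=least_squares(f,[625,45,1.05,54],args=(z,));print(np.round(s.x,3),np.round(s.fun,1));print(np.round(arc(s.x[:3]),1))
E
```

```text
[625.766  45.77    1.025  45.36 ] [-1.1  1.4 -0.5  0.4  0.2 -1.7  0.5 -0.5  0.4 -0.3  0.8  0.2 -0.2  1.4
 -0.4 -0.9]
[[537.1  65.2  57. ]
 [583.1  62.9  57. ]
 [625.8  45.8  57. ]
 [660.6  15.7  57. ]
 [683.9 -23.9  57. ]]
[625.21   46.434   1.025  54.   ] [-1.3  1.2 -0.3  1.   0.4 -0.4  0.2 -2.9  0.6 -1.4  1.1  0.4 -0.1  2.5
 -0.9  0.9]
[[536.6  65.8  57. ]
 [582.5  63.5  57. ]
 [625.2  46.4  57. ]
 [660.1  16.4  57. ]
 [683.3 -23.3  57. ]]
```

Request:
drive_tool(motion=[-1,-45,12,-20,0,-1,-90,24,-50,0,-1,-123.5,33.5,-80,0,-1,-123.5,33.5,-107,0,-1,-123.5,33.5,-117,0,-1,-123.5,33.5,-117,0,-1,-123.5,33.5,-117,0,-1,-123.5,33.5,-117,0])

```text
time_s: 4.4
tool_pos: [539.3, 63.6, 84.4]
tcp_rot: [0.002, 0.216, 0.976, 0.001]
ft_force: [0.3, -0.9, -0.6]
gripper_width: 0.7
grasp_force: 0.0
```

```bash
python3 - <<'E'
from workcell import r,viewer
from h import *
import cv2
o=r.get_obs();print(o["tool_pos"],o["ft_force"])
im=viewer.snapshot("side")[150:250,220:380,::-1];im2=viewer.snapshot("scene")[190:310,170:350,::-1]
cv2.imwrite("pics/f.png",np.vstack([cv2.resize(im,(500,300),interpolation=2),cv2.resize(im2,(500,300),interpolation=2)]))
E
```

```text
[539.25150128  63.59871157  84.3552993 ] [ 0.25574401 -0.89691223 -0.62585723]
```

View pics/f.png

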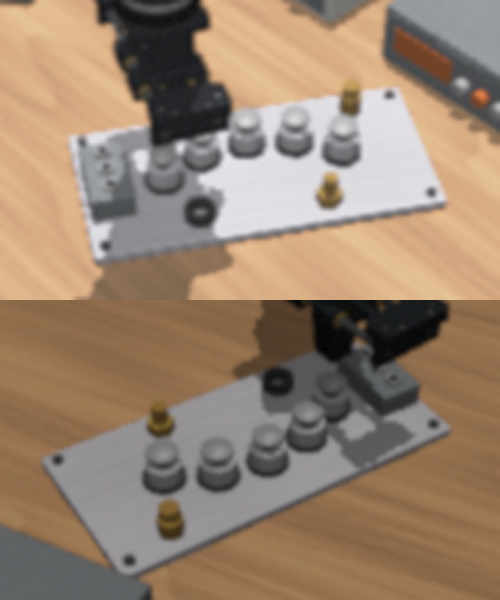

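The tips are over head 1, clear of its neighbour and the box. I'll press gently and watch the force.

Request:
drive_tool(motion=[-1,0,0,-5,0,-1,0,0,-9,0,-1,0,0,-11,0,-1,0,0,-12,0,-1,0,0,-13,0,-1,0,0,-13,0])

```text
time_s: 5.1
tool_pos: [537.3, 63.8, 70.0]
tcp_rot: [-0.0, 0.215, 0.977, -0.0]
ft_force: [-0.9, 0.3, 0.8]
gripper_width: 0.4
grasp_force: 0.0
```

Request:
drive_tool(motion=[-1,0,0,-1,0,-1,0,0,-2,0,-1,0,0,-2,0,-1,0,0,-2,0])

```text
time_s: 5.5
tool_pos: [537.4, 63.7, 68.2]
tcp_rot: [0.0, 0.215, 0.977, 0.0]
ft_force: [-0.4, -0.2, -0.5]
gripper_width: 0.4
grasp_force: 0.0
```

```bash
python3 - <<'E'
from workcell import r,viewer
from h import *
import cv2
F=[];Z=[]
for i in range(6):
    if i==0: a=viewer.snapshot("side")
    elif i==1: b=viewer.snapshot("scene")
    else: viewer.snapshot("wrist")
    o=r.get_obs();F.append(o["ft_force"]);Z.append(o["tool_pos"])
print(np.round(F,1),np.mean(F,0),np.mean(Z,0))
im=a[170:230,240:340,::-1];im2=b[200:260,230:330,::-1]
cv2.imwrite("pics/g.png",np.vstack([cv2.resize(im,(500,300),interpolation=2),cv2.resize(im2,(500,300),interpolation=2)]))
E
```

```text
[[-0.2  1.3 -0.3]
 [ 0.3 -0.  -0.2]
 [-0.6  0.3 -0.4]
 [ 0.8 -0.6 -0.6]
 [ 0.6 -0.6  1.1]
 [-0.8  0.1 -0.4]] [ 0.01270302  0.07940035 -0.1315709 ] [537.39754028  63.73279482  68.18418795]
```

View pics/g.png

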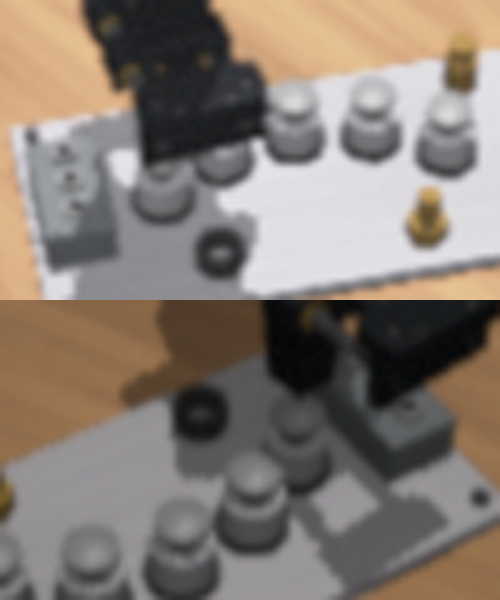

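```bash
python3 - <<'E'
from workcell import r,viewer
from h import *
import cv2
o=r.get_obs();t=np.array(o["tool_pos"]);R=Ro.from_quat(np.array(o["tcp_rot"])[[1,2,3,0]]).as_matrix()
tip=np.array([t+R@np.array([x,y,17]) for x,y in((0,0),(-9,-17),(-9,17),(9,17),(9,-17))])
a=np.linspace(0,6.283,60)
H=arc([625.3,46.2,1.025])[0];rim=np.c_[H[0]+14*np.cos(a),H[1]+14*np.sin(a),52.5+0*a]
V=[]
for n,(x,y) in dict(side=(235,160),scene=(250,185),wrist=(235,160)).items():
    C=cam(viewer,n,o);im=viewer.snapshot(n)[...,::-1]
    s=5;w=80
    if n=="wrist": u0=proj(C,tip[:1])[0];s=3;x,y=int(u0[0]-67),int(u0[1]-75);w=133
    y=max(0,y);v=cv2.resize(im[y:y+int(300/s),x:x+w],(400,300),interpolation=2)
    q=lambda X:((proj(C,X)-[x,y]+.5)*s).astype(int)
    cv2.polylines(v,[q(rim)],True,(0,255,0),1);cv2.polylines(v,[q(tip[1:])],True,(0,0,255),1);cv2.circle(v,tuple(map(int,q(H[None])[0])),2,(255,0,0),-1);V.append(v)
V.append(V[0]*0);cv2.imwrite("pics/h.png",np.vstack([np.hstack(V[:2]),np.hstack(V[2:])]))
E
```

```text
(no output)
```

View pics/h.png

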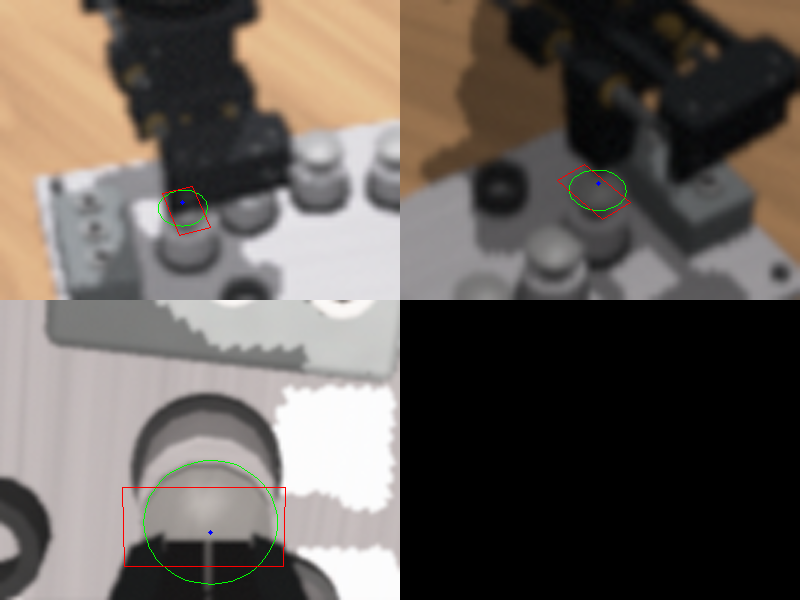

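```bash
python3 - <<'E'
from workcell import r,viewer
from h import *
o=r.get_obs();t=np.array(o["tool_pos"]);R=Ro.from_quat(np.array(o["tcp_rot"])[[1,2,3,0]]).as_matrix()
for n,(x,y,ox) in dict(side=(235,160,0),scene=(250,185,400)).items():
    C=cam(viewer,n,o)
    for nm,P in dict(tip0=[(0,y_,17) for y_ in(-17,0,17)],up5=[(0,y_,12) for y_ in(-17,0,17)],up10=[(0,y_,7) for y_ in(-17,0,17)],body=[(a,b,-47) for a in(-37,37) for b in(-93,93)]).items():
        print(n,nm,((proj(C,np.array([t+R@np.array(p) for p in P],float))-[x,y]+.5)*5+[ox,0]).astype(int).tolist())
E
```

```text
side tip0 [[195, 231], [186, 210], [177, 190]]
side up5 [[194, 225], [185, 204], [177, 184]]
side up10 [[194, 219], [185, 198], [176, 178]]
side body [[300, 234], [195, 9], [167, 268], [72, 38]]
scene tip0 [[571, 172], [593, 191], [616, 211]]
scene up5 [[571, 165], [594, 184], [616, 203]]
scene up10 [[572, 158], [594, 177], [617, 196]]
scene body [[417, 27], [675, 244], [533, -31], [795, 170]]
```

The picture shows the tips still above head 1, a few millimetres higher than modelled. The block beside it is the gripper body, well up. I'll descend in small steps on force.

Request:
drive_tool(motion=[-1,0,1,-1,0,-1,0,1.5,-2,0,-1,0,1.5,-2,0])

```text
time_s: 6.25
tool_pos: [537.2, 65.4, 66.0]
tcp_rot: [-0.0, 0.215, 0.977, 0.0]
ft_force: [-0.2, -0.6, -0.6]
gripper_width: 0.6
grasp_force: 0.0
```

Request:
drive_tool(motion=[-1,0,0,-1,0,-1,0,0,-2,0,-1,0,0,-2,0])

```text
time_s: 6.55
tool_pos: [537.2, 65.1, 64.0]
tcp_rot: [-0.0, 0.215, 0.977, -0.0]
ft_force: [-0.2, -0.2, -0.3]
gripper_width: 0.7
grasp_force: 0.0
```

Request:
drive_tool(motion=[-1,0,0,-1,0,-1,0,0,-2,0,-1,0,0,-2,0])

```text
time_s: 6.85
tool_pos: [537.3, 65.2, 62.0]
tcp_rot: [-0.0, 0.215, 0.977, -0.0]
ft_force: [0.5, -0.3, 0.1]
gripper_width: 0.5
grasp_force: 0.0
```

Request:
drive_tool(motion=[-1,0,0,-1,0,-1,0,0,-2,0,-1,0,0,-2,0])

```text
time_s: 7.15
tool_pos: [537.3, 65.2, 60.0]
tcp_rot: [-0.0, 0.215, 0.977, -0.0]
ft_force: [-0.5, -0.1, -0.3]
gripper_width: 0.3
grasp_force: 0.0
```

```bash
python3 - <<'E'
from workcell import r,viewer
from h import *
import cv2
V=[]
for n,(x,y,w,h) in dict(side=(240,160,80,60),scene=(255,185,80,60),wrist=(180,130,200,150)).items():
    im=viewer.snapshot(n)[...,::-1];cv2.imwrite(f"pics/raw_{n}.png",im);v=cv2.resize(im[y:y+h,x:x+w],(400,300),interpolation=2)
    V.append(cv2.convertScaleAbs(v,alpha=1.8,beta=20))
d=cv2.imread("pics/c.png")*0
im=cv2.resize(cv2.imread("pics/raw_wrist.png"),(400,300));V.append(cv2.convertScaleAbs(im,alpha=1.8,beta=20))
cv2.imwrite("pics/i.png",np.vstack([np.hstack(V[:2]),np.hstack(V[2:])]))
E
```

```text
(no output)
```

View pics/i.png

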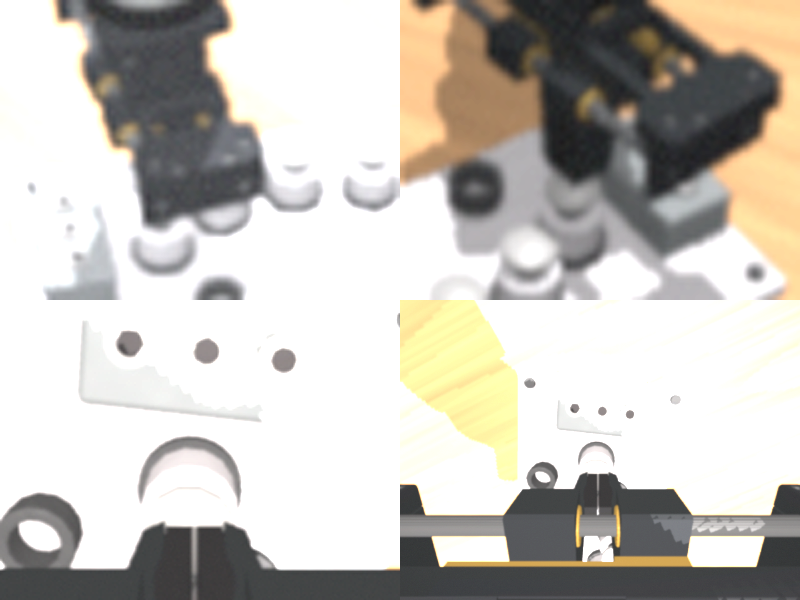

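```bash
python3 - <<'E'
from workcell import r,viewer
from h import *
c=viewer.camera_params("wrist");K=np.array(c["intrinsics"]);M=np.linalg.inv(np.array(c["hand_eye"]))
for p in [(x,y,z) for z in(17,7,-3) for x in(9,0,-9) for y in (0,10)]:
    q=M@np.array([*p,1]);u=K@q[:3];print(p,np.round(u[:2]/u[2],1))
import cv2
g=cv2.imread("pics/raw_wrist.png");print(g[215:290:3,270].sum(1).tolist(),g[235:260,277].sum(1).tolist())
E
```

```text
(9, 0, 17) [275.5 225.1]
(9, 10, 17) [291.4 225.1]
(0, 0, 17) [275.5 238.4]
(0, 10, 17) [291.2 238.4]
(-9, 0, 17) [275.5 251.3]
(-9, 10, 17) [291.  251.3]
(9, 0, 7) [275.4 231.2]
(9, 10, 7) [292.3 231.2]
(0, 0, 7) [275.4 245.1]
(0, 10, 7) [292.  245.1]
(-9, 0, 7) [275.4 258.6]
(-9, 10, 7) [291.8 258.6]
(9, 0, -3) [275.3 238. ]
(9, 10, -3) [293.2 238. ]
(0, 0, -3) [275.3 252.6]
(0, 10, -3) [292.9 252.6]
(-9, 0, -3) [275.4 266.7]
(-9, 10, -3) [292.7 266.7]
[576, 572, 559, 373, 480, 506, 533, 542, 524, 417, 72, 70, 68, 70, 70, 71, 68, 71, 69, 70, 67, 70, 67, 70, 69] [537, 539, 539, 530, 521, 513, 498, 447, 335, 256, 243, 238, 238, 237, 235, 234, 235, 232, 231, 230, 229, 226, 224, 225, 223]
```

Wrist, scene and side views agree: the closed tips end about 20–28 mm shorter than the stated 17 mm. They are therefore still roughly 10 mm above head 1, which is consistent with zero force, so I'll continue down on force.

Request:
drive_tool(motion=[-1,0,0,-2,0,-1,0,0,-4,0,-1,0,0,-4,0])

```text
time_s: 7.6
tool_pos: [537.2, 65.2, 55.8]
tcp_rot: [-0.0, 0.215, 0.977, -0.0]
ft_force: [0.1, 0.2, -1.1]
gripper_width: 0.3
grasp_force: 0.0
```

Request:
drive_tool(motion=[-1,0,0,-1,0,-1,0,0,-2,0,-1,0,0,-2,0])

```text
time_s: 7.9
tool_pos: [537.3, 65.2, 54.0]
tcp_rot: [-0.0, 0.215, 0.977, -0.0]
ft_force: [0.1, -0.5, -0.4]
gripper_width: 0.2
grasp_force: 0.0
```

Request:
drive_tool(motion=[-1,0,0,-1,0,-1,0,0,-2,0,-1,0,0,-2,0])

```text
time_s: 8.2
tool_pos: [537.3, 65.2, 52.0]
tcp_rot: [-0.0, 0.215, 0.977, 0.0]
ft_force: [0.0, 0.5, 0.5]
gripper_width: 0.5
grasp_force: 0.0
```

Request:
drive_tool(motion=[-1,0,0,-1,0,-1,0,0,-1.5,0,-1,0,0,-1.5,0])

```text
time_s: 8.5
tool_pos: [537.3, 65.2, 50.6]
tcp_rot: [-0.0, 0.215, 0.977, -0.0]
ft_force: [-0.0, 0.3, 0.3]
gripper_width: 0.9
grasp_force: 0.0
```

Request:
drive_tool(motion=[-1,0,0,-1,0,-1,0,0,-1.5,0,-1,0,0,-1.5,0])

```text
time_s: 8.8
tool_pos: [537.4, 65.2, 49.1]
tcp_rot: [0.0, 0.215, 0.977, 0.0]
ft_force: [-0.1, -0.5, 1.0]
gripper_width: 0.9
grasp_force: 0.4
```

Request:
drive_tool(motion=[-1,0,0,-1,0,-1,0,0,-1,0,-1,0,0,-1,0])

```text
time_s: 9.1
tool_pos: [537.4, 65.2, 48.2]
tcp_rot: [0.0, 0.215, 0.977, 0.0]
ft_force: [-0.3, -0.0, 1.5]
gripper_width: 0.5
grasp_force: 0.8
```

Request:
drive_tool(motion=[-1,0,0,-1,0,-1,0,0,-1.5,0,-1,0,0,-1.5,0])

```text
time_s: 9.4
tool_pos: [537.5, 65.2, 46.7]
tcp_rot: [0.0, 0.215, 0.977, 0.0]
ft_force: [0.4, -0.2, 2.2]
gripper_width: 0.7
grasp_force: 1.4
```

Request:
drive_tool(motion=[-1,0,0,-1,0,-1,0,0,-1,0,-1,0,0,-1,0])

```text
time_s: 9.7
tool_pos: [537.5, 65.2, 45.7]
tcp_rot: [0.0, 0.215, 0.977, 0.0]
ft_force: [-0.3, 0.0, 3.9]
gripper_width: 0.5
grasp_force: 1.8
```

Contact began at TCP z about 49, so head 1 is now down about 3.3 mm. I'll press 1 mm more, release, and move to head 2.

Request:
drive_tool(motion=[-1,0,0,-1,0,-1,0,0,-1,0,-1,0,0,-1,0,-1,0,0,7,0,-1,0,0,14,0,-1,0,0,14,0,-1,45.5,-2,14,0,-1,45.5,-2,14,0,-1,45.5,-2,14,0,-1,45.5,-2,14,0,-1,45.5,-2,9,0,-1,45.5,-2,6,0])

```text
time_s: 10.9
tool_pos: [581.9, 63.3, 51.1]
tcp_rot: [-0.001, 0.215, 0.977, -0.0]
ft_force: [-0.5, 0.0, 0.1]
gripper_width: 0.4
grasp_force: 0.0
```

Request:
drive_tool(motion=[-1,0,0,-1,0,-1,0,0,-3,0,-1,0,0,-4,0,-1,0,0,-5,0,-1,0,0,-5,0,-1,0,0,-5,0])

```text
time_s: 11.5
tool_pos: [582.5, 63.3, 46.7]
tcp_rot: [-0.0, 0.215, 0.977, -0.0]
ft_force: [-2.3, 1.0, 2.3]
gripper_width: 0.2
grasp_force: 1.4
```

Request:
drive_tool(motion=[-1,0,0,-1,0,-1,0,0,-2,0,-1,0,0,-2,0,-1,0,0,-2,0])

```text
time_s: 11.9
tool_pos: [582.6, 63.3, 44.7]
tcp_rot: [-0.0, 0.215, 0.977, -0.0]
ft_force: [-2.9, 0.7, 4.3]
gripper_width: 0.5
grasp_force: 2.2
```

Request:
drive_tool(motion=[-1,0,0,7,0,-1,0,0,15,0,-1,0,0,15,0,-1,43,-17,15,0,-1,43,-17,15,0,-1,43,-17,15,0,-1,43,-17,15,0,-1,43,-17,10,0,-1,43,-17,7,0,-1,43,-17,7,0])

```text
time_s: 12.9
tool_pos: [624.9, 46.5, 50.9]
tcp_rot: [-0.001, 0.215, 0.977, -0.0]
ft_force: [-0.3, 0.4, 0.0]
gripper_width: 0.3
grasp_force: 0.0
```

Request:
drive_tool(motion=[-1,0,0,-1,0,-1,0,0,-3,0,-1,0,0,-4,0,-1,0,0,-5,0,-1,0,0,-5,0,-1,0,0,-5,0])

```text
time_s: 13.5
tool_pos: [625.9, 46.4, 46.8]
tcp_rot: [0.0, 0.215, 0.977, 0.0]
ft_force: [-0.0, 0.7, 2.4]
gripper_width: 0.4
grasp_force: 1.3
```

Request:
drive_tool(motion=[-1,0,0,-1,0,-1,0,0,-2,0,-1,0,0,-2,0,-1,0,0,-2,0])

```text
time_s: 13.9
tool_pos: [626.0, 46.3, 44.8]
tcp_rot: [0.0, 0.215, 0.977, 0.0]
ft_force: [-0.7, 0.3, 4.0]
gripper_width: 0.4
grasp_force: 2.1
```

Request:
drive_tool(motion=[-1,0,0,7,0,-1,0,0,15,0,-1,0,0,15,0,-1,34.5,-30,15,0,-1,34.5,-30,15,0,-1,34.5,-30,15,0,-1,34.5,-30,15,0,-1,34.5,-30,10,0,-1,34.5,-30,7,0,-1,34.5,-30,7,0])

```text
time_s: 14.9
tool_pos: [659.5, 16.8, 50.9]
tcp_rot: [-0.001, 0.215, 0.977, -0.0]
ft_force: [-0.3, 0.9, 0.1]
gripper_width: 0.3
grasp_force: 0.0
```

Request:
drive_tool(motion=[-1,0,0,-1,0,-1,0,0,-3,0,-1,0,0,-4,0,-1,0,0,-5,0,-1,0,0,-5,0,-1,0,0,-5,0])

```text
time_s: 15.5
tool_pos: [660.5, 16.4, 46.9]
tcp_rot: [0.0, 0.215, 0.977, 0.0]
ft_force: [-1.0, 0.4, 2.7]
gripper_width: 0.7
grasp_force: 1.3
```

Request:
drive_tool(motion=[-1,0,0,-1,0,-1,0,0,-2,0,-1,0,0,-2,0,-1,0,0,-2,0])

```text
time_s: 15.9
tool_pos: [660.5, 16.4, 44.8]
tcp_rot: [0.0, 0.215, 0.977, 0.0]
ft_force: [-1.6, 0.0, 4.6]
gripper_width: 0.5
grasp_force: 2.1
```

Request:
drive_tool(motion=[-1,0,0,7,0,-1,0,0,15,0,-1,0,0,15,0,-1,23,-40,15,0,-1,23,-40,15,0,-1,23,-40,15,0,-1,23,-40,15,0,-1,23,-40,10,0,-1,23,-40,7,0,-1,23,-40,7,0])

```text
time_s: 16.9
tool_pos: [682.6, -23.1, 50.8]
tcp_rot: [-0.001, 0.215, 0.977, -0.0]
ft_force: [-0.4, -0.2, -0.4]
gripper_width: 0.4
grasp_force: 0.0
```

Request:
drive_tool(motion=[-1,0,0,-1,0,-1,0,0,-3,0,-1,0,0,-4,0,-1,0,0,-5,0,-1,0,0,-5,0,-1,0,0,-5,0])

```text
time_s: 17.5
tool_pos: [683.6, -23.6, 46.9]
tcp_rot: [0.0, 0.215, 0.977, 0.0]
ft_force: [-0.1, 0.4, 3.0]
gripper_width: 0.5
grasp_force: 1.3
```

Request:
drive_tool(motion=[-1,0,0,-1,0,-1,0,0,-2,0,-1,0,0,-2,0,-1,0,0,-2,0,-1,0,0,-2,0])

```text
time_s: 18.0
tool_pos: [683.5, -23.6, 44.8]
tcp_rot: [0.0, 0.215, 0.977, 0.0]
ft_force: [-1.0, 1.1, 4.0]
gripper_width: 0.5
grasp_force: 2.1
```

```bash
python3 - <<'E'
from workcell import r,viewer
import cv2,numpy as np
V=[];F=[]
for n,(x,y,w,h) in dict(side=(235,160,133,100),scene=(190,200,147,110)).items():
    V.append(cv2.resize(viewer.snapshot(n)[y:y+h,x:x+w,::-1],(400,300),interpolation=2));F.append(r.get_obs()["ft_force"])
a=cv2.imread("pics/a.png")[200:310,190:337];b=cv2.imread("pics/b.png")[160:260,235:368]
V+=[cv2.resize(v,(400,300),interpolation=2) for v in(b,a)]
print(np.round(F,1));cv2.imwrite("pics/j.png",np.vstack([np.hstack(V[:2]),np.hstack(V[2:])]))
E
```

```text
[[-0.   1.5  3.6]
 [ 0.   1.5  4.2]]
```

View pics/j.png

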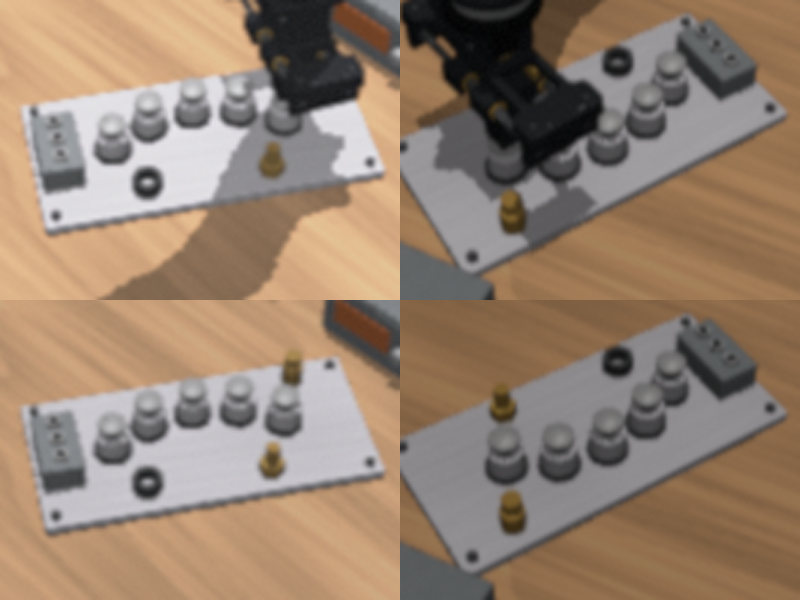

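The plate and loose parts are where they started, heads 1–4 stand free, and the tips hold head 5 at about 4 N, roughly 4 mm down.

```bash
python3 -c "
from workcell import ticket;print(ticket.job_done())"
```

```text
the job is handed in; nothing more can be done
None
```

All five heads were pressed in order from the connector box, about 4 mm each (4–5 N, by force and travel). The job was handed in at about 18 s with the fingertips still holding head 5 at about 4 N, heads 1–4 free and nothing visibly moved; no verdict came back.

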